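# Find and press the hidden catch of the make-up console

### The arm

A 6-joint arm with a two-finger parallel gripper is mounted at the origin on the work surface. World frame = base frame: x ahead of the robot, y to its left, z up, the work surface at z = 0. Lengths are in mm, angles in rad, forces in N, time in s.
With the tool pointing down it reaches from about 375 to 900 mm from the base axis. Payload 3.1 kg.
Tool frame: the origin (TCP) lies between the finger pads; the fingertips stand 19 mm ahead of it and the grasp point (between the pads) is the TCP; z points along the fingers, y is the direction in which the jaws open and shut (so a half turn about z gives the same grasp; the last joint's range is limited). The gripper opens to 87 mm and grips with 3 to 60 N. Pads are 19 mm wide; open, the fingers measure 117 mm over their backs; the gripper's body (75 mm by 190 mm) begins 51 mm behind the grasp point.
Start: joints at [0.97, 0.527, 1.433, -0, 1.181, -0.178], TCP at [256.405, 569.959, 241.548] pointing down, gripper open.
Joint ranges: [-3.08, 3.08], [-0.75, 2.2], [0.22, 2.44], [-1.43, 4.57], [0, 2.65], [-2.85, 2.85]. Speed limits (rad/s): [2.79, 2.79, 3.14, 3.14, 3.14, 3.14].

### API

Orientations are given as a unit quaternion [x, y, z, w].
In Python, from plant import bot, read_camera, get_calibration, job gives the robot as it stands.
- The arm moves only by the shell command python3 -m handwheel 'ROWS' [FORCE]. ROWS is JSON, a list of rows, each an object of numbers: "rx", "ry", "rz": the turn, a rotation vector about the tool's x, y, z each as a share of 180 degrees, from -1 to 1; "tx", "ty", "tz": the shift along the tool's x, y, z each as a share of 0.05 m, from -1 to 1; "claw": the opening, from 0 (shut) to 1 (fully open). A call has 1 to 20 rows; each row shifts and turns the commanded pose from where the row before left it, along the tool's axes as they then stand; what a row does not reach is not made up. A row lasts 1/10 s, in which the tool goes at most 50 mm and 8.59 degrees, less where a joint would pass 70% of its speed; a pose out of reach is approached as far as the arm can. A call with a number of a shift or a turn outside -1 to 1 is refused whole. A call with a gripper value outside its range is refused whole. The fingers move at their own pace and stop on an object; FORCE is the grip in N (left out, the last holds). Time passes only in rows, so rows that do not move let the fingers close. It gives the time, the measured TCP pose, the force and the opening at its end, in the units of the state.
- bot.get_obs(): the state, without advancing time (a new reading comes with each control period).
- read_camera(name): name is "side" or "top" or "wrist"; returns the picture (420x560x3 uint8, red, green, blue); there is no depth.
- get_calibration(name): a dict with "mtx" (3x3 intrinsics, pixels), "D" ([k1, k2, p1, p2, k3] as OpenCV has them; the pictures are not rectified), "cam_to_world" (4x4, takes a point from camera to world coordinates). Camera axes: x right, y down, z forward; pixel columns grow to the right and rows downward; lengths in mm; the calibration is good to about 2 mm. A picture is of the moment at which its call begins: read the wrist's pose just before it. get_calibration takes no time and is no camera call; for the wrist camera it gives the pose at the moment of the call.
- job.close_job(): hands the job in, once; it reports no verdict.
The state is a dict: "time": time; "qpos": joint angles; "dq": joint speeds; "effort": joint torques, N m; "tool_pos": TCP position; "tcp_rot": TCP orientation; "wrist_force": force on the tool from outside, world axes, zero at the start; "wrist_torque": the same for the moment, N m; "gripper_width": opening from 0.0 (shut) to 1.0 (fully open).
Only numpy, scipy, OpenCV 4.12 (cv2) and the standard library are available. Lean on these libraries where they do the work, as an engineer would, in place of code of your own. Each camera call takes 0.05 s, during which the arm holds its last target.

### The job

Somewhere in the plain black panel on top of the make-up console is a flush catch plate of almost the same colour: feel along the panel with the fingertips until you find it, and press it fully home so that the compartment lid rises ajar. Only the catch may do this: do not touch the lid, and do not pick up or shift any of the pots and other things around. Then take the hand away.

Things in the scene. Friction and masses are not known exactly. Their poses are not given: they have to be found in the camera images.
- console: Fixed wooden make-up console, 210 mm (x, from -100 to +108) by 440 mm (y) by 60 mm tall. Origin at the underside, on the table, midway along its length; x runs from the near side, with the panel, to the far side, with the lid; y along its length; z up.
- panel (a point): Centre of the flat black panel in the console's top, on its surface (console x = -50 mm, y = 0, 57 mm above the table; axes as the console's). The panel is 76 mm (x) by 200 mm (y), rigid, level, 3 mm below the wooden rim around it. The catch lies on its long centre line, the catch's centre anywhere from y = -55 to y = +55 mm; where is not known beforehand.
- catch (a joint): How far the catch is pushed in, m: 0 at the start, 0.006 home. It is a dark grey plate, 44 mm (x) by 62 mm (y), in a close-fitting opening in the panel, its top 1.5 mm below the panel's surface. It slides straight down against 3 to 4 N, only if what presses it fits inside that opening, and stays where left (no return spring).
- lid: The lid itself: pale wooden board, 86 mm (x) by 298 mm (y) by 6 mm, its top flush with the console's 60 mm top when shut. Origin on its hinge line, at the far long edge (console x = +98 mm, y = 0, 60 mm above the table). Its near edge (console x = 11 mm) rises about 38 mm as it opens: the lid is geared to the catch, turns up in step with it (0.075 rad per mm, to 0.45 rad) and stays.
- tub_spatulas: Bystander, loose: white pot 72 mm across, 90 mm tall, with wooden spatulas up to about 185 mm high; origin at the centre of its underside.
- tub_brushes: Bystander, loose: pale blue pot 72 mm across, 90 mm tall, with brushes up to about 175 mm high; origin at the centre of its underside.
- jar_swabs: Bystander, loose: clear glass jar 72 mm across, 90 mm tall, with white-headed swabs up to about 185 mm high; origin at the centre of its underside.
- clock: Bystander, loose: round green alarm clock, 90 mm across, about 105 mm tall; origin at the centre of its underside.
- dish: Bystander, loose: low round green glass dish with cover, 68 mm across, 22 mm tall, standing on one end shoulder of the console; origin at the centre of its underside.
- cream: Bystander, loose: small amber cream jar with white cap, 52 mm across, 40 mm tall, standing on the other end shoulder of the console; origin at the centre of its underside.
- compact: Bystander, loose: round red powder compact, 72 mm across, 15 mm tall, on the table between the console and the robot; origin at the centre of its underside.

How it is judged:
By the outcome, as a careful person would: the job done as asked, in the order asked, and still so for the second after the job is handed in, with the robot touching nothing.
It also fails if it takes over 42 s, if anything falls off the work surface, if the arm or the gripper's body presses on something with over 40 N, if the wrist force passes 120 N, or if a joint passes its speed limit or range.

## Working session

There is one attempt and no reset: what is moved stays moved. The work goes in short steps, Python scripts to look and compute and a shell command to move; the robot and the scene stay as the last step left them, time stands still between calls to the robot, and variables do not carry over. Pictures are saved under pics/ and viewed, and the job is handed in when it is done.

```bash
mkdir -p pics; ls; python3 - <<'E'
from plant import bot, read_camera, get_calibration, job
import cv2,json
print(bot.get_obs())
for n in ["side","top"]:
    im=read_camera(n); cv2.imwrite(f"pics/{n}0.png",cv2.cvtColor(im,cv2.COLOR_RGB2BGR))
    print(n,get_calibration(n))
E
```

```text
pics
{'time': 0.0, 'qpos': array([ 9.69517139e-01,  5.28466009e-01,  1.43389135e+00, -1.71798554e-05,
        1.18139390e+00, -1.78464011e-01]), 'dq': array([-0.00030103, -0.00026074,  0.00028505, -0.0006824 , -0.00027724,
        0.00024231]), 'effort': array([ 6.90317447e-04, -4.40048325e+01, -1.76591241e+01,  6.32379600e-02,
        5.82789362e-02, -1.62590886e-04]), 'tool_pos': array([256.01747501, 569.40421912, 240.57517202]), 'tcp_rot': array([ 2.09833039e-01,  9.77736637e-01, -1.00133007e-03, -4.02863586e-04]), 'wrist_force': array([-0.2561153 ,  1.20788067, -0.47534459]), 'wrist_torque': array([-0.01625161,  0.05852189,  0.00191229]), 'gripper_width': 0.9972885835462031}
side {'mtx': array([[453.05278824,   0.        , 278.62149439],
       [  0.        , 453.05278824, 208.64128202],
       [  0.        ,   0.        ,   1.        ]]), 'D': array([-0.12845858,  0.        ,  0.        ,  0.        ,  0.        ]), 'cam_to_world': array([[ 7.18246000e-01, -5.03187936e-01,  4.80546132e-01,
         9.35228563e+01],
       [-6.95517559e-01, -4.99926766e-01,  5.16070300e-01,
        -4.74413895e+02],
       [-1.94424757e-02, -7.04893701e-01, -7.09046444e-01,
         7.94742242e+02],
       [ 0.00000000e+00,  0.00000000e+00,  0.00000000e+00,
         1.00000000e+00]])}
top {'mtx': array([[534.05675017,   0.        , 278.81032071],
       [  0.        , 534.05675017, 214.78593673],
       [  0.        ,   0.        ,   1.        ]]), 'D': array([-0.04351972,  0.        ,  0.        ,  0.        ,  0.        ]), 'cam_to_world': array([[ 2.65091560e-02, -9.96287785e-01,  8.19018591e-02,
         4.58122164e+02],
       [-9.99582234e-01, -2.54744224e-02,  1.36532376e-02,
         2.90127461e+01],
       [-1.15161512e-02, -8.22295792e-02, -9.96546875e-01,
         1.25391846e+03],
       [ 0.00000000e+00,  0.00000000e+00,  0.00000000e+00,
         1.00000000e+00]])}
```

View pics/top0.png

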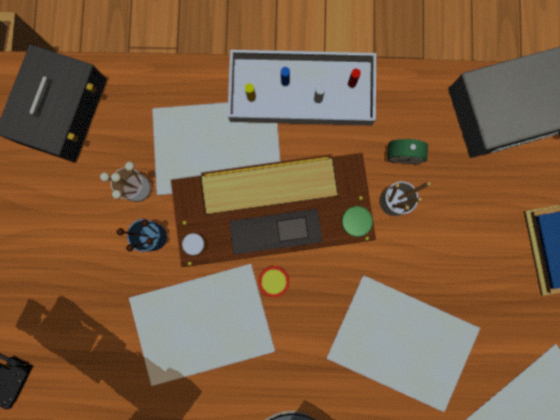

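View pics/side0.png

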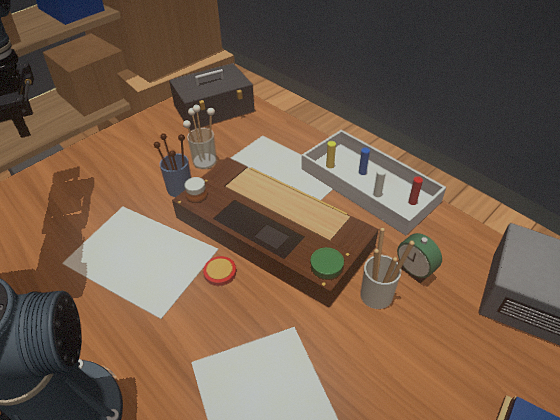

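The top picture shows the console with its black panel at about (232..321, 212..252) and a lighter grey rectangle near (292,230). The dish is at (357,221), the cream at (193,244) and the compact at (273,281). I'll enlarge it and measure.

```bash
python3 - <<'E'
import cv2,numpy as np
im=cv2.imread("pics/top0.png")[190:275,160:390]
im=cv2.resize(im,None,fx=3.4,fy=3.4,interpolation=cv2.INTER_CUBIC)
im=np.clip((im/255.)**0.6*255*1.1,0,255).astype('uint8')
cv2.imwrite("pics/topz.png",im)
im=cv2.imread("pics/side0.png")[150:310,160:390]
im=cv2.resize(im,None,fx=3.4,fy=3.4,interpolation=cv2.INTER_CUBIC)
im=np.clip((im/255.)**0.6*255*1.1,0,255).astype('uint8')
cv2.imwrite("pics/sidez.png",im)
E
```

```text
(no output)
```

View pics/topz.png

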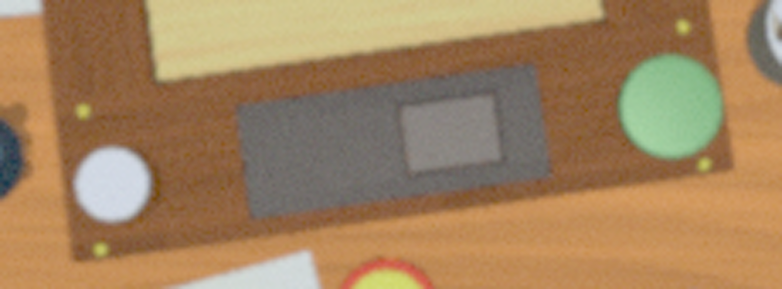

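View pics/sidez.png

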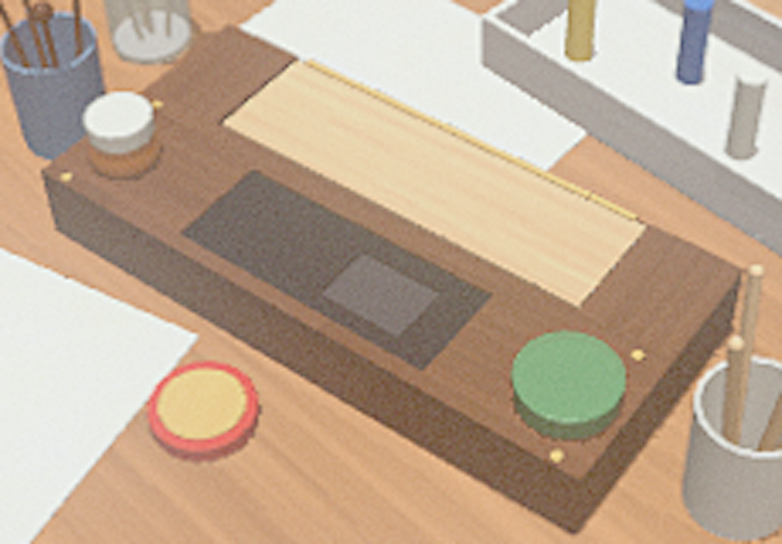

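The grey plate is clear in both views: zoomed corners in top are (400,105),(495,94),(502,160),(409,174), and in side (364,253),(438,294),(402,336),(321,294).

```bash
cat > h.py <<'E'
import numpy as np,cv2
from plant import bot, read_camera, get_calibration
def toplane(n,px,z,cal=None):
    c=cal or get_calibration(n); T=c["cam_to_world"]
    u=cv2.undistortPoints(np.array(px,float).reshape(-1,1,2),c["mtx"],c["D"]).reshape(-1,2)
    d=np.c_[u,np.ones(len(u))]@T[:3,:3].T; o=T[:3,3]
    return o+d*((z-o[2])/d[:,2])[:,None]
E
python3 - <<'E'
from h import *
def f(l,o): return np.array(l)/3.4+np.array(o)-0.35
def rep(name,p,c):
    print(name,"panel",p.round(1)[:,:2].tolist(),"ctr",p.mean(0).round(1),"catch",c.mean(0).round(1))
    ey=((p[0]+p[3])-(p[1]+p[2]))/2  # +y side minus -y
    ex=((p[0]+p[1])-(p[2]+p[3]))/2
    print(" len y",np.linalg.norm(ey).round(1)," x",np.linalg.norm(ex).round(1),"ang y",np.degrees(np.arctan2(ey[1],ey[0])).round(2),"x",np.degrees(np.arctan2(ex[1],ex[0])).round(2))
    d=c.mean(0)-p.mean(0); print(" catch y",(d@ey/np.linalg.norm(ey)).round(1),"x",(d@ex/np.linalg.norm(ex)).round(1))
    print(" catch size", np.linalg.norm((c[0]+c[3]-c[1]-c[2])/2).round(1),np.linalg.norm((c[0]+c[1]-c[2]-c[3])/2).round(1))
o=(160,190)
rep("top",toplane("top",f([(237,104),(536,66),(551,180),(250,217)],o),58),toplane("top",f([(400,105),(495,94),(502,160),(409,174)],o),56))
o=(160,150)
rep("side",toplane("side",f([(259,170),(492,294),(420,367),(182,232)],o),58),toplane("side",f([(364,253),(438,294),(402,336),(321,294)],o),56))
E
```

```text
top panel [[541.3, 156.2], [571.5, -40.7], [496.5, -52.2], [467.0, 145.2]] ctr [519.1  52.1  58. ] catch [525.7  14.   56. ]
 len y 199.4  x 75.5 ang y 98.62 x 8.57
 catch y -38.7 x 0.9
 catch size 62.6 44.9
side panel [[542.7, 154.5], [573.8, -37.8], [499.9, -47.7], [467.9, 145.7]] ctr [521.1  53.7  58. ] catch [525.2  13.7  56. ]
 len y 195.5  x 74.9 ang y 99.3 x 7.17
 catch y -40.2 x -0.9
 catch size 61.6 42.8
```

Both views agree: the catch centre is at about world (525, 14), console y ≈ -39, yaw 8.6°, with sizes of 62 x 44. I'll raise the hand, shut the claw and turn the tool so that its jaw axis lies along console y.

```bash
python3 -m handwheel '[{"tz":-0.3,"claw":0},{"tz":-0.3,"claw":0},{"rz":-0.0456,"claw":0},{"rz":-0.0456,"claw":0},{"rz":-0.0456,"claw":0},{"rz":-0.0456,"claw":0},{"claw":0},{"claw":0}]' 20; cat > w.py <<'E'
from h import *
from scipy.spatial.transform import Rotation as R
import sys
o=bot.get_obs(); Rm=R.from_quat(o["tcp_rot"])
tgt=np.array([float(a) for a in sys.argv[1:4]])
M=Rm.as_matrix()
print("t",o["time"],"pos",o["tool_pos"].round(1),"tool x ang",np.degrees(np.arctan2(M[1,0],M[0,0])).round(2),"z",M[:,2].round(3),"F",o["wrist_force"].round(1),"grip",round(o["gripper_width"],2),"q",o["qpos"].round(2))
print("delta tool mm",(M.T@(tgt-o["tool_pos"])).round(1))
E
python3 w.py 525.3 13.9 200
```

```text
t 0.1 pos [256.  569.4 240.7] tool x ang 155.78 z [-0.001 -0.002 -1.   ] F [-1.5 -0.8 -0.5] grip 1.0 q [ 0.97  0.53  1.43 -0.    1.18 -0.18]
delta tool mm [-473.5 -396.1   41.3]invalid input at $[0]: expected keys rx, ry, rz, tx, ty, tz, claw
```

Every row needs all seven keys.

```bash
python3 -m handwheel '[{"rx":0,"ry":0,"rz":0,"tx":0,"ty":0,"tz":-0.3,"claw":0},{"rx":0,"ry":0,"rz":0,"tx":0,"ty":0,"tz":-0.3,"claw":0},{"rx":0,"ry":0,"rz":-0.0456,"tx":0,"ty":0,"tz":0,"claw":0},{"rx":0,"ry":0,"rz":-0.0456,"tx":0,"ty":0,"tz":0,"claw":0},{"rx":0,"ry":0,"rz":-0.0456,"tx":0,"ty":0,"tz":0,"claw":0},{"rx":0,"ry":0,"rz":-0.0456,"tx":0,"ty":0,"tz":0,"claw":0},{"rx":0,"ry":0,"rz":0,"tx":0,"ty":0,"tz":0,"claw":0},{"rx":0,"ry":0,"rz":0,"tx":0,"ty":0,"tz":0,"claw":0}]' 20; python3 w.py 525.3 13.9 200
```

```text
time: 0.9
tool_pos: [256.2, 569.8, 271.1]
tcp_rot: [-0.074, 0.997, -0.0, -0.0]
wrist_force: [0.0, -0.7, -0.0]
gripper_width: 0.353
t 0.9 pos [256.2 569.8 271.1] tool x ang -171.56 z [-0.001 -0.001 -1.   ] F [ 0.  -0.7 -0. ] grip 0.35 q [ 0.97  0.5   1.4   0.    1.25 -0.75]
delta tool mm [-184.6 -589.3   71.4]
```

```bash
python3 -m handwheel '[{"rx":0,"ry":0,"rz":0,"tx":-0.246,"ty":-0.786,"tz":0,"claw":0},{"rx":0,"ry":0,"rz":0,"tx":-0.246,"ty":-0.786,"tz":0,"claw":0},{"rx":0,"ry":0,"rz":0,"tx":-0.246,"ty":-0.786,"tz":0,"claw":0},{"rx":0,"ry":0,"rz":0,"tx":-0.246,"ty":-0.786,"tz":0,"claw":0},{"rx":0,"ry":0,"rz":0,"tx":-0.246,"ty":-0.786,"tz":0,"claw":0},{"rx":0,"ry":0,"rz":0,"tx":-0.246,"ty":-0.786,"tz":0,"claw":0},{"rx":0,"ry":0,"rz":0,"tx":-0.246,"ty":-0.786,"tz":0,"claw":0},{"rx":0,"ry":0,"rz":0,"tx":-0.246,"ty":-0.786,"tz":0,"claw":0},{"rx":0,"ry":0,"rz":0,"tx":-0.246,"ty":-0.786,"tz":0,"claw":0},{"rx":0,"ry":0,"rz":0,"tx":-0.246,"ty":-0.786,"tz":0,"claw":0},{"rx":0,"ry":0,"rz":0,"tx":-0.246,"ty":-0.786,"tz":0,"claw":0},{"rx":0,"ry":0,"rz":0,"tx":-0.246,"ty":-0.786,"tz":0,"claw":0},{"rx":0,"ry":0,"rz":0,"tx":-0.246,"ty":-0.786,"tz":0,"claw":0},{"rx":0,"ry":0,"rz":0,"tx":-0.246,"ty":-0.786,"tz":0,"claw":0},{"rx":0,"ry":0,"rz":0,"tx":-0.246,"ty":-0.786,"tz":0,"claw":0},{"rx":0,"ry":0,"rz":0,"tx":0,"ty":0,"tz":0,"claw":0}]'; python3 w.py 525.3 13.9 90
python3 - <<'E'
from h import *
c=get_calibration("wrist"); print(c["cam_to_world"].round(2).tolist())
cv2.imwrite("pics/wr1.png",cv2.cvtColor(read_camera("wrist"),cv2.COLOR_RGB2BGR))
E
```

```text
time: 2.5
tool_pos: [530.2, 10.1, 271.7]
tcp_rot: [-0.071, 0.997, -0.001, 0.002]
wrist_force: [0.6, 0.1, -0.3]
gripper_width: 0.008
t 2.5 pos [530.2  10.1 271.7] tool x ang -171.83 z [ 0.004 -0.002 -1.   ] F [ 0.6  0.1 -0.3] grip 0.01 q [-0.19  0.36  1.64 -0.    1.14 -1.9 ]
delta tool mm [  4.9   4.9 181.7]
[[-0.14, 0.96, 0.26, 459.55], [0.99, 0.14, 0.03, -0.01], [-0.0, 0.26, -0.97, 413.89], [0.0, 0.0, 0.0, 1.0]]
```

View pics/wr1.png

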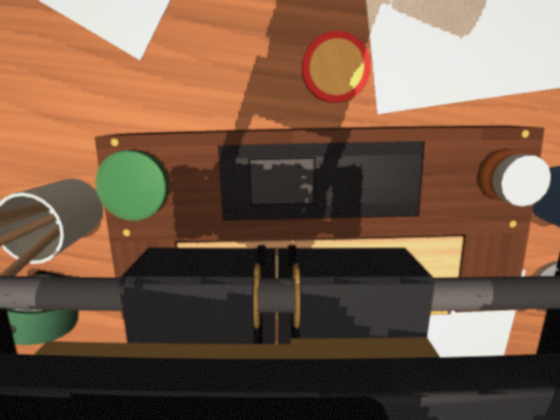

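The wrist picture shows the catch plate at (250..314, 159..204) within the panel at (220..422, 142..220). I'll measure it here as well, and check the drawn finger geometry.

```bash
python3 - <<'E'
from h import *
from scipy.spatial.transform import Rotation as R
c=get_calibration("wrist"); T=c["cam_to_world"]; print(c["mtx"][0],c["D"])
P=toplane("wrist",[(220,142),(422,143),(420,217),(222,220)],57); print(P.round(1).tolist(),P.mean(0))
C=toplane("wrist",[(250,160),(314,158),(314,203),(251,204)],55.5); print(C.round(1).tolist(),C.mean(0))
o=bot.get_obs(); M=R.from_quat(o["tcp_rot"]).as_matrix()
pts=[];lab=[]
for z in(19,0,-51):
  for x in(-9.5,9.5):
    for y in(-15,0,15): pts.append(o["tool_pos"]+M@[x,y,z]); lab.append((x,y,z))
W=np.linalg.inv(T); r,_=cv2.Rodrigues(W[:3,:3])
uv,_=cv2.projectPoints(np.array(pts),r,W[:3,3],c["mtx"],c["D"])
for l,u in zip(lab,uv[:,0].round()): print(l,u)
E
python3 - <<'E'
import cv2,numpy as np
im=cv2.imread("pics/wr1.png")[120:420]
im=np.clip((im/255.)**0.45*255,0,255).astype('uint8')
cv2.imwrite("pics/wr1b.png",cv2.resize(im,None,fx=1.4,fy=1.4))
E
```

```text
[365.45440592   0.         276.30274708] [-0.06144556  0.          0.          0.          0.        ]
[[491.1, -48.7, 57.0], [463.3, 145.3, 57.0], [536.6, 161.4, 57.0], [568.8, -38.4, 57.0]] [514.95945712  54.88713224  57.        ]
[[504.5, -17.9, 55.5], [493.5, 43.8, 55.5], [538.1, 51.4, 55.5], [548.3, -11.3, 55.5]] [521.09586753  16.47125536  55.5       ]
(-9.5, -15, 19) [246. 286.]
(-9.5, 0, 19) [277. 286.]
(-9.5, 15, 19) [308. 286.]
(9.5, -15, 19) [246. 250.]
(9.5, 0, 19) [277. 250.]
(9.5, 15, 19) [309. 250.]
(-9.5, -15, 0) [243. 306.]
(-9.5, 0, 0) [278. 306.]
(-9.5, 15, 0) [312. 306.]
(9.5, -15, 0) [242. 266.]
(9.5, 0, 0) [278. 266.]
(9.5, 15, 0) [313. 266.]
(-9.5, -15, -51) [228. 390.]
(-9.5, 0, -51) [278. 391.]
(-9.5, 15, -51) [327. 391.]
(9.5, -15, -51) [226. 336.]
(9.5, 0, -51) [278. 337.]
(9.5, 15, -51) [330. 337.]
```

View pics/wr1b.png

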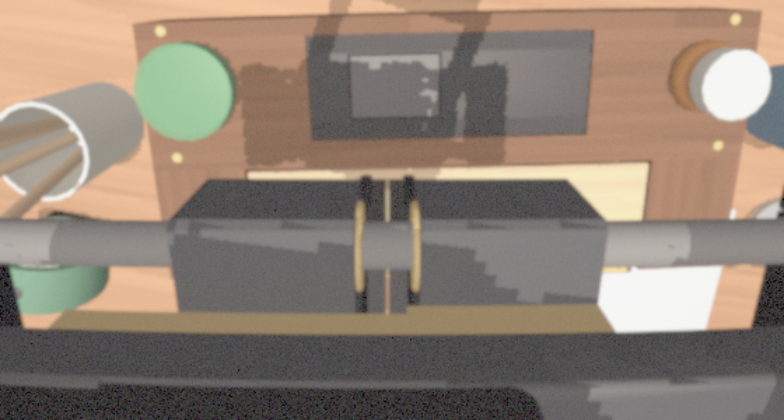

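The wide blocks at (125..430, 250..340) could be carriages 51 mm back at the body, or wide fingertips. I'll check with the side camera before pressing.

```bash
python3 - <<'E'
from h import *
from scipy.spatial.transform import Rotation as R
im=cv2.cvtColor(read_camera("side"),cv2.COLOR_RGB2BGR); 
c=get_calibration("side"); W=np.linalg.inv(c["cam_to_world"]); r,_=cv2.Rodrigues(W[:3,:3])
o=bot.get_obs(); M=R.from_quat(o["tcp_rot"]).as_matrix()
p=[o["tool_pos"]+M@[x,y,19] for x,y in((-9.5,-15),(9.5,-15),(9.5,15),(-9.5,15),(0,0))]+[o["tool_pos"]+M@[x,y,-51] for x,y in((-37,-95),(37,-95),(37,95),(-37,95))]
uv=cv2.projectPoints(np.array(p),r,W[:3,3],c["mtx"],c["D"])[0][:,0]
print(uv.round())
crop=im[60:280,140:430]; s=2.7
b=np.clip((crop/255.)**0.5*255,0,255).astype('uint8'); b=cv2.resize(b,None,fx=s,fy=s,interpolation=cv2.INTER_CUBIC)
for i,u in enumerate(uv): cv2.circle(b,tuple(int(v) for v in (u-[140,60])*s),3,(0,0,255) if i<5 else (0,255,0),-1)
cv2.imwrite("pics/sd1.png",b)
E
```

```text
[[279. 166.]
 [272. 172.]
 [260. 165.]
 [266. 160.]
 [269. 166.]
 [325. 144.]
 [299. 167.]
 [214. 127.]
 [241. 109.]]
```

View pics/sd1.png

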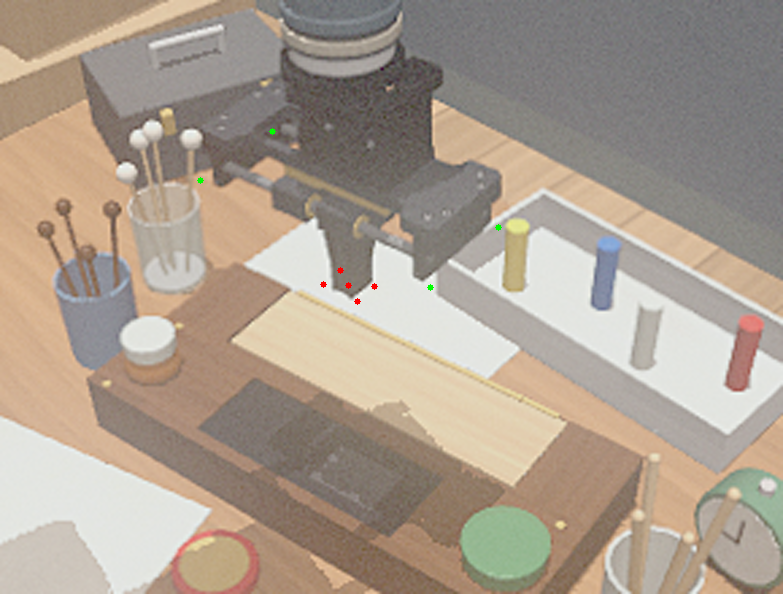

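The side view shows slim shut fingers within my predicted 19x30 footprint, tip at about (350,292) zoomed, with the body where expected. I'll go down to just above the plate with the correction.

```bash
python3 -m handwheel '[{"rx":0,"ry":0,"rz":0,"tx":0.1,"ty":0.1,"tz":0.6,"claw":0},{"rx":0,"ry":0,"rz":0,"tx":0,"ty":0,"tz":0.6,"claw":0},{"rx":0,"ry":0,"rz":0,"tx":0,"ty":0,"tz":0.6,"claw":0},{"rx":0,"ry":0,"rz":0,"tx":0,"ty":0,"tz":0.6,"claw":0},{"rx":0,"ry":0,"rz":0,"tx":0,"ty":0,"tz":0.6,"claw":0},{"rx":0,"ry":0,"rz":0,"tx":0,"ty":0,"tz":0.5,"claw":0},{"rx":0,"ry":0,"rz":0,"tx":0,"ty":0,"tz":0,"claw":0},{"rx":0,"ry":0,"rz":0,"tx":0,"ty":0,"tz":0,"claw":0}]'; python3 w.py 525.3 13.9 75
python3 - <<'E'
from h import *
im=cv2.cvtColor(read_camera("side"),cv2.COLOR_RGB2BGR); cv2.imwrite("pics/sd2full.png",im)
crop=im[120:300,170:400]
b=np.clip((crop/255.)**0.5*255,0,255).astype('uint8'); b=cv2.resize(b,None,fx=3.3,fy=3.3,interpolation=cv2.INTER_CUBIC)
cv2.imwrite("pics/sd2.png",b)
E
```

```text
time: 3.4
tool_pos: [520.9, 20.0, 96.7]
tcp_rot: [-0.075, 0.997, 0.0, -0.001]
wrist_force: [-0.1, -0.4, 0.2]
gripper_width: 0.004
t 3.4 pos [520.9  20.   96.7] tool x ang -171.34 z [-0.001  0.    -1.   ] F [-0.1 -0.4  0.2] grip 0.0 q [-0.18  0.62  1.81  0.    0.71 -1.9 ]
delta tool mm [-3.5 -6.7 21.7]
```

View pics/sd2.png

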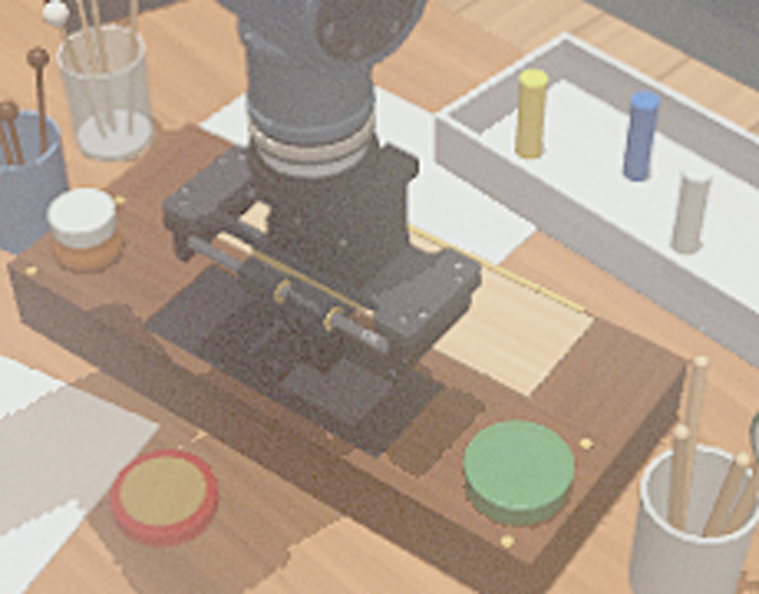

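The hand is low over the panel and clear of everything. The earlier reading was still settling, so I'll apply the offset and go to tip height ~60.

```bash
python3 -m handwheel '[{"rx":0,"ry":0,"rz":0,"tx":-0.07,"ty":-0.13,"tz":0,"claw":0},{"rx":0,"ry":0,"rz":0,"tx":0,"ty":0,"tz":0.16,"claw":0},{"rx":0,"ry":0,"rz":0,"tx":0,"ty":0,"tz":0.16,"claw":0},{"rx":0,"ry":0,"rz":0,"tx":0,"ty":0,"tz":0,"claw":0},{"rx":0,"ry":0,"rz":0,"tx":0,"ty":0,"tz":0,"claw":0}]'; python3 w.py 525.3 13.9 74.5
```

```text
time: 3.95
tool_pos: [525.4, 13.0, 80.2]
tcp_rot: [-0.075, 0.997, 0.0, -0.001]
wrist_force: [-0.2, -0.1, 0.9]
gripper_width: 0.003
t 3.95 pos [525.4  13.   80.2] tool x ang -171.4 z [-0.001  0.    -1.   ] F [-0.2 -0.1  0.9] grip 0.0 q [-0.19  0.65  1.81  0.    0.68 -1.91]
delta tool mm [-0.1  0.9  5.7]
```

Feeling down in 1 mm steps.

```bash
python3 -m handwheel '[{"rx":0,"ry":0,"rz":0,"tx":0,"ty":0,"tz":0.02,"claw":0},{"rx":0,"ry":0,"rz":0,"tx":0,"ty":0,"tz":0.02,"claw":0},{"rx":0,"ry":0,"rz":0,"tx":0,"ty":0,"tz":0.02,"claw":0},{"rx":0,"ry":0,"rz":0,"tx":0,"ty":0,"tz":0.02,"claw":0},{"rx":0,"ry":0,"rz":0,"tx":0,"ty":0,"tz":0.02,"claw":0},{"rx":0,"ry":0,"rz":0,"tx":0,"ty":0,"tz":0,"claw":0}]'; python3 -m handwheel '[{"rx":0,"ry":0,"rz":0,"tx":0,"ty":0,"tz":0.02,"claw":0},{"rx":0,"ry":0,"rz":0,"tx":0,"ty":0,"tz":0,"claw":0}]';python3 -m handwheel '[{"rx":0,"ry":0,"rz":0,"tx":0,"ty":0,"tz":0.02,"claw":0},{"rx":0,"ry":0,"rz":0,"tx":0,"ty":0,"tz":0,"claw":0}]';python3 -m handwheel '[{"rx":0,"ry":0,"rz":0,"tx":0,"ty":0,"tz":0.02,"claw":0},{"rx":0,"ry":0,"rz":0,"tx":0,"ty":0,"tz":0,"claw":0}]'
```

```text
time: 4.55
tool_pos: [525.7, 13.0, 75.4]
tcp_rot: [-0.075, 0.997, 0.0, -0.0]
wrist_force: [-0.1, -0.0, 1.3]
gripper_width: 0.001
time: 4.75
tool_pos: [525.8, 13.0, 74.6]
tcp_rot: [-0.075, 0.997, -0.0, 0.0]
wrist_force: [-0.4, 0.4, 0.5]
gripper_width: 0.006
time: 4.95
tool_pos: [525.9, 13.0, 73.7]
tcp_rot: [-0.075, 0.997, -0.0, 0.0]
wrist_force: [0.2, 0.2, 1.6]
gripper_width: 0.003
time: 5.15
tool_pos: [525.9, 13.0, 72.6]
tcp_rot: [-0.075, 0.997, -0.0, 0.0]
wrist_force: [-0.0, 0.4, 2.5]
gripper_width: 0.001
```

```bash
for i in 1; do python3 -m handwheel '[{"rx":0,"ry":0,"rz":0,"tx":0,"ty":0,"tz":0.02,"claw":0},{"rx":0,"ry":0,"rz":0,"tx":0,"ty":0,"tz":0.02,"claw":0},{"rx":0,"ry":0,"rz":0,"tx":0,"ty":0,"tz":0,"claw":0}]'; done; python3 -m handwheel '[{"rx":0,"ry":0,"rz":0,"tx":0,"ty":0,"tz":0.02,"claw":0},{"rx":0,"ry":0,"rz":0,"tx":0,"ty":0,"tz":0,"claw":0}]'
python3 -m handwheel '[{"rx":0,"ry":0,"rz":0,"tx":0,"ty":0,"tz":0.02,"claw":0},{"rx":0,"ry":0,"rz":0,"tx":0,"ty":0,"tz":0,"claw":0}]'
```

```text
time: 5.45
tool_pos: [525.9, 13.0, 70.4]
tcp_rot: [-0.075, 0.997, -0.0, 0.0]
wrist_force: [0.4, 1.2, 2.4]
gripper_width: 0.006
time: 5.65
tool_pos: [525.9, 13.0, 69.4]
tcp_rot: [-0.075, 0.997, -0.0, 0.0]
wrist_force: [0.2, 0.4, 2.5]
gripper_width: 0.003
time: 5.85
tool_pos: [525.9, 13.0, 68.9]
tcp_rot: [-0.075, 0.997, -0.0, 0.0]
wrist_force: [-0.6, 0.7, 6.0]
gripper_width: 0.006
```

The plate gave way from about 74 with ~2.5-3 N, and the force is now rising near the expected 68.5. I'll press a little further onto the stop.

```bash
python3 -m handwheel '[{"rx":0,"ry":0,"rz":0,"tx":0,"ty":0,"tz":0.02,"claw":0},{"rx":0,"ry":0,"rz":0,"tx":0,"ty":0,"tz":0,"claw":0}]'
python3 -m handwheel '[{"rx":0,"ry":0,"rz":0,"tx":0,"ty":0,"tz":0.02,"claw":0},{"rx":0,"ry":0,"rz":0,"tx":0,"ty":0,"tz":0,"claw":0},{"rx":0,"ry":0,"rz":0,"tx":0,"ty":0,"tz":0,"claw":0}]'
python3 - <<'E'
from h import *
im=cv2.cvtColor(read_camera("side"),cv2.COLOR_RGB2BGR)
crop=im[120:300,170:400]
b=np.clip((crop/255.)**0.5*255,0,255).astype('uint8'); b=cv2.resize(b,None,fx=3.3,fy=3.3,interpolation=cv2.INTER_CUBIC)
cv2.imwrite("pics/sd3.png",b)
E
```

```text
time: 6.05
tool_pos: [525.9, 13.0, 68.8]
tcp_rot: [-0.075, 0.997, -0.0, 0.0]
wrist_force: [-2.1, 1.7, 12.9]
gripper_width: 0.004
time: 6.35
tool_pos: [525.9, 13.0, 68.7]
tcp_rot: [-0.075, 0.997, -0.0, 0.001]
wrist_force: [-3.4, 1.4, 19.3]
gripper_width: 0.004
```

View pics/sd3.png

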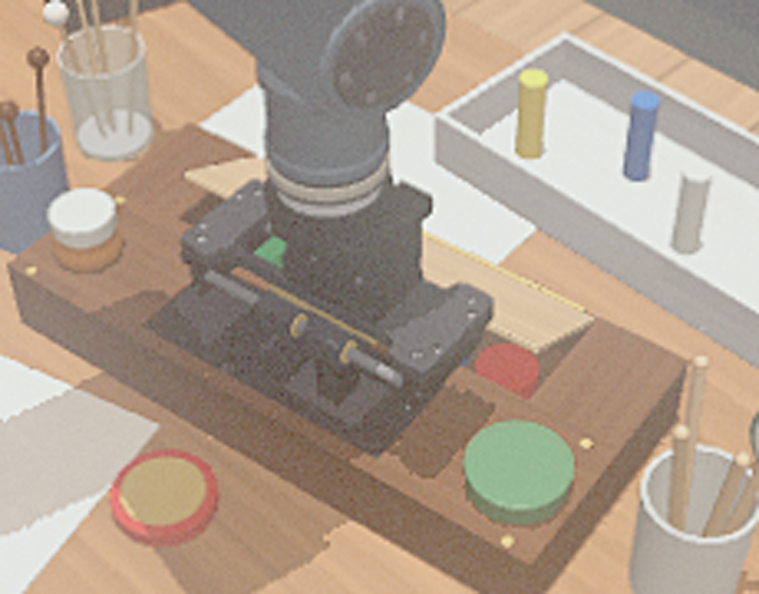

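The lid stands ajar with coloured pots showing under it, and the stop was met at 19 N. Withdrawing straight up, then back towards the robot.

```bash
python3 -m handwheel '[{"rx":0,"ry":0,"rz":0,"tx":0,"ty":0,"tz":-0.1,"claw":0},{"rx":0,"ry":0,"rz":0,"tx":0,"ty":0,"tz":-0.4,"claw":0},{"rx":0,"ry":0,"rz":0,"tx":0,"ty":0,"tz":-0.6,"claw":0},{"rx":0,"ry":0,"rz":0,"tx":0,"ty":0,"tz":-0.6,"claw":0},{"rx":0,"ry":0,"rz":0,"tx":0,"ty":0,"tz":-0.6,"claw":0},{"rx":0,"ry":0,"rz":0,"tx":0,"ty":0,"tz":-0.6,"claw":0},{"rx":0,"ry":0,"rz":0,"tx":0,"ty":0,"tz":-0.6,"claw":0},{"rx":0,"ry":0,"rz":0,"tx":0.5,"ty":0,"tz":0,"claw":0},{"rx":0,"ry":0,"rz":0,"tx":0.5,"ty":0,"tz":0,"claw":0},{"rx":0,"ry":0,"rz":0,"tx":0.5,"ty":0,"tz":0,"claw":0},{"rx":0,"ry":0,"rz":0,"tx":0.5,"ty":0,"tz":0,"claw":0},{"rx":0,"ry":0,"rz":0,"tx":0,"ty":0,"tz":0,"claw":0},{"rx":0,"ry":0,"rz":0,"tx":0,"ty":0,"tz":0,"claw":0},{"rx":0,"ry":0,"rz":0,"tx":0,"ty":0,"tz":0,"claw":0}]'
python3 - <<'E'
from h import *
for n in("side","top"): cv2.imwrite(f"pics/{n}9.png",cv2.cvtColor(read_camera(n),cv2.COLOR_RGB2BGR))
E
```

```text
time: 7.8
tool_pos: [428.4, -2.2, 241.7]
tcp_rot: [-0.075, 0.997, -0.0, 0.001]
wrist_force: [0.4, -0.6, -0.0]
gripper_width: 0.004
```

View pics/side9.png

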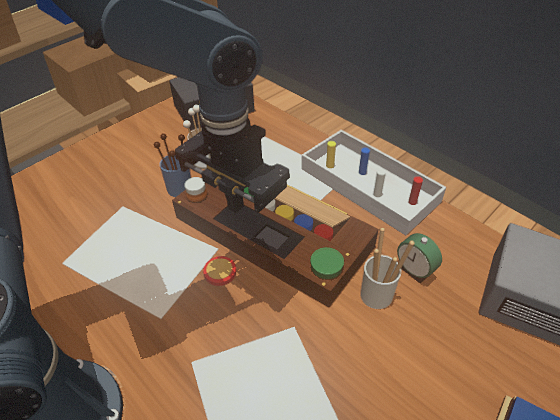

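View pics/top9.png

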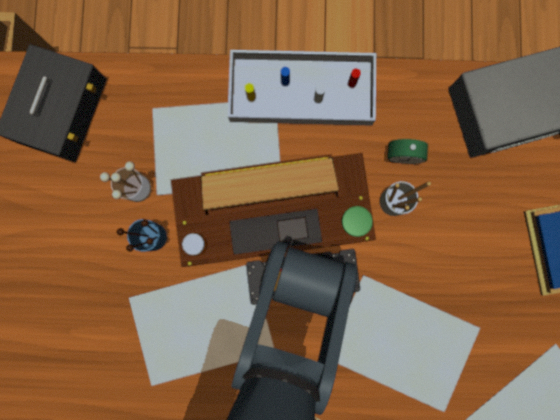

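The hand is clear, the lid is ajar (top: its near edge is seen above a dark gap), and all bystanders sit at their first pixels. I'll check the lid angle before handing in.

```bash
python3 - <<'E'
from h import *
c=get_calibration("side"); W=np.linalg.inv(c["cam_to_world"]); r,_=cv2.Rodrigues(W[:3,:3])
a=np.radians(8.6); ex=np.array([np.cos(a),np.sin(a),0]); ey=np.array([-np.sin(a),np.cos(a),0])
org=np.array([520,52.8,0])+50*ex
im=cv2.imread("pics/side9.png")[150:270,220:390]; s=4.5
b=cv2.resize(np.clip((im/255.)**.6*255,0,255).astype('uint8'),None,fx=s,fy=s)
for th,col in((0.45,(0,0,255)),(0.375,(0,255,0)),(0.3,(255,0,0))):
    p=[org+ex*(98-87*np.cos(th))-149*ey+[0,0,60+87*np.sin(th)], org+ex*98-149*ey+[0,0,60]]
    uv=cv2.projectPoints(np.array(p),r,W[:3,3],c["mtx"],c["D"])[0][:,0]
    print(th,uv.round(1).tolist())
    for u in uv: cv2.circle(b,tuple(int(v) for v in (u-[220,150])*s),3,col,-1)
cv2.imwrite("pics/lid.png",b)
A,B=[cv2.cvtColor(cv2.imread(f"pics/top{i}.png"),cv2.COLOR_BGR2GRAY).astype(int) for i in(0,9)]
for n,(x,y,w) in dict(dish=(357,221,17),cream=(193,244,14),spat=(402,198,22),clock=(407,151,22),brush=(145,235,24),swab=(128,183,26)).items():
    print(n,abs(A-B)[y-w:y+w,x-w:x+w].mean().round(1))
E
```

```text
0.45 [[333.1, 225.7], [350.8, 216.4]]
0.375 [[332.3, 228.4], [350.8, 216.4]]
0.3 [[331.5, 231.0], [350.8, 216.4]]
dish 6.3
cream 6.9
spat 6.0
clock 5.4
brush 5.4
swab 6.4
```

View pics/lid.png

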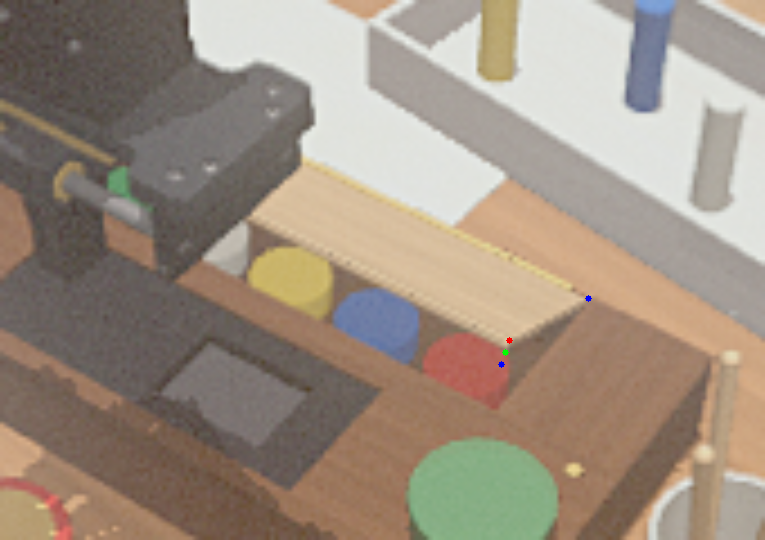

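The lid corner matches the 0.45 rad mark (red), the plate is visibly sunk, and the bystanders differ only by noise. Handing in.

```bash
python3 -c "
from plant import job
job.close_job()"
```

```text
the job is handed in; nothing more can be done
```

The catch is pressed home and the compartment lid stands ajar. The hand was withdrawn clear, and I handed the job in at about 8 s.

- **Finding the catch:** I found it by sight in the top and side pictures, at console y ≈ -39 mm. I did not sweep the panel with the fingertips. I felt only the final press, going down in 1 mm steps with the fingers shut.
- **Pressing:** The plate met the fingertips at about the expected height and slid about 6 mm against roughly 2.5 N. It then met a hard stop, where I pressed to 19 N.
- **Lid:** After the hand withdrew, the side picture put the lid's corner at its full 0.45 rad, and the plate was visibly sunk.
- **Bystanders:** All the loose pots, the dish, cream and clock showed only image noise between the first and last top pictures. The compact was hidden from the top camera at the end, but the side picture showed it in its first place. Wrist force at the end was about zero.
- **Disagreements:** The wrist camera placed the catch about 5 mm from where the top and side cameras did. I used the top and side value, and the fit left more than 10 mm to spare. The measured sliding force was also slightly under the stated 3 to 4 N.

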